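# Click the pump gauge's dial to the orange setting and confirm it

### The job

With a fingertip laid on it, turn the big knurled dial of the pump gauge clockwise (seen from above), click by click, until it clicks into the detent where its white pointer faces the orange dot. Only then press the red button all the way down to store the setting and let it come up again. Nothing is to be picked up: leave the tyre lever, the spoke wrench and the clip box on the tray where they lie.

Things in the scene. Friction and masses are not known exactly. Their poses are not given: they have to be found in the camera images.
- unit: grey bench pump gauge, housing 150 (x) x 210 (y) x 50 mm high, fixed on the tray. Origin at the centre of its underside; z up. On its top (50 mm above the origin): black dial centred at x -8, y +42; four coloured dots, 16 mm across, on a 58 mm radius about the dial on its +x side; red button at x -42, y -60; round pressure gauge 68 mm across, 11 mm high, at x +35, y -58 mm
- dial (a joint): dial angle in rad, growing clockwise seen from above. Four spring detents where the white pointer faces a dot: white 0, green 0.698, orange 1.396, blue 2.094; end stops 0.12 beyond the outer two. It starts in the white or green detent, at rest. Turning it out of a detent takes up to about 0.1 N m; left free, it snaps into the nearest detent
- dial_center (a point): centre of the dial's flat top face, on its vertical axis, 84 mm above the work surface. The dial is a black disc 92 mm across, 22 mm thick, too wide to grip. A fingertip pressed on the top with 5 to 15 N about 30 mm from the axis and led in a circle about the axis carries it along by friction
- dial_pointer (a point): outer tip of the white pointer bar on the dial's top face, 44 mm from the dial's axis
- orange_pip (a point): centre of the orange dot on the housing's top face, 58 mm from the dial's axis: the dial is set when the pointer's direction from the dial's centre is that of this dot
- button (a joint): travel of the red push button in m: 0 up, 0.006 fully down. A spring brings it back up; fully down takes 5 N
- button_top (a point): centre of the top face of the red round button, 28 mm across; it is pressed straight down
- tyre_lever: orange plastic tyre lever, 18 x 117 x 10 mm, lying loose on the tray, long side along its y; origin at the underside near its middle. To be left alone
- spoke_wrench: round chrome spoke wrench, about 46 mm across, 7 mm thick, lying loose on the tray; origin at the centre of its underside. To be left alone
- clip_box: closed black plastic box with a steel clip, 64 x 94 x 33 mm, standing loose on the tray; origin at the centre of its underside. To be left alone
- tray: blue plastic tray on rubber feet, 340 (x) x 440 (y) mm, fixed; its floor is 10 mm and its rim 32 mm above the work surface. Origin at the height of the work surface, under its centre

How it is judged:
On the way, in this order (a step that is already met when the one before it is completed fails the run):
1. the dial sits in the orange detent (value of joint dial between 1.276 and 1.516 rad), for 0.3 s.
2. the red button is pressed down with the dial in the orange detent (all of step 1 and value of joint button above 0.0045 m), for 0.04 s.
At the end, for the whole second after the job is handed in: the dial rests in the orange detent (1.396 rad, within 0.12 rad), the button has been pressed after that (at least 4.5 mm) and is up again, and the tyre lever, spoke wrench and clip box are within 20 mm of where they were (all of step 1 and velocity of joint dial between -0.1 and 0.1 rad/s and value of joint button below 0.0015 m and distance of each of tyre_lever, spoke_wrench, clip_box from where it was at the start of the episode below 0.02 m); the robot touches nothing.
It fails at once if the button is pressed while the dial is not in the orange detent (value of joint button above 0.004 m and (value of joint dial below 1.196 rad or value of joint dial above 1.596 rad)).
It fails at once if the tyre lever, spoke wrench or clip box is shoved away or lifted (distance of any of tyre_lever, spoke_wrench, clip_box from where it was at the start of the episode above 0.03 m).
It also fails if it takes over 40 s, if anything falls off the work surface, if the arm or the gripper's body presses on something with over 40 N, if the wrist force passes 120 N, or if a joint passes its speed limit or range.

### The arm

A 7-joint arm with a two-finger parallel gripper is mounted at the origin on the work surface. World frame = base frame: x ahead of the robot, y to its left, z up, the work surface at z = 0. Lengths are in m, angles in rad, forces in N, time in s.
With the tool pointing down it reaches from about 0.425 to 1.025 m from the base axis. Payload 9.4 kg.
Tool frame: the origin (TCP) lies midway between the tips of the shut fingers; the grasp point (between the pads) lies 19 mm behind it (ctrl.tcp_to_grasp is the z of the grasp point in the tool frame, in m); z points along the fingers, y is the line along which they close (so a half turn about z gives the same grasp; the last joint's range is limited). The gripper opens to 85 mm and grips with 20 to 120 N. Pads are 22 mm wide; open, the fingers measure 114 mm over their backs; the gripper's body (76 mm by 85 mm) begins 54 mm behind the grasp point. The pads swing forward as they close: fully open they stand 13 mm farther back than shut.
Start: joints at [1.108, 0.599, -0.003, 1.599, 0.002, 0.943, -0.08], TCP at [0.273, -0.672, 0.231] pointing down, gripper open.
Joint ranges: [-2.57, 2.57], [-0.35, 1.97], [-1.29, 1.29], [0.11, 2.56], [-1.05, 4.19], [0.11, 1.86], [-2.63, 2.63]. Speed limits (rad/s): [2.22, 2.22, 3.01, 3.01, 3.14, 3.14, 3.14].

### API

Orientations are given as a 3x3 rotation matrix whose columns are the frame's x, y, z axes.
In Python, from workcell import ctrl, optics gives the robot as it stands.
- The arm moves only by the tool play_rows, never from a script. Its arguments are lists of equal length, an entry for each row: "rot": the turn, a rotation vector about the tool's x, y, z normalised to -1 to 1, where 1 is 1.5 rad, a list of three; "linear": the shift along the tool's x, y, z normalised to -1 to 1, where 1 is 400 mm, a list of three; "jaw": the gripper's target within -1 to 1 (shut at 1, half-way at 0, fully open at -1). A call has 1 to 10 rows; each row shifts and turns the commanded pose from where the row before left it, along the tool's axes as they then stand; what a row does not reach is not made up. A row lasts 1/10 s, in which the tool goes at most 50 mm and 8.59 degrees, less where a joint would pass 70% of its speed; a pose out of reach is approached as far as the arm can. A call with a number of a shift or a turn outside -1 to 1 is refused whole. A call with a gripper value outside its range is refused whole. The fingers move at their own pace and stop on an object; "force" is the grip in N (left out, the last holds). Time passes only in rows, so rows that do not move let the fingers close. It gives the time, the measured TCP pose, the force, the opening and the grip force at its end, in the units of the state.
- ctrl.get_state(): the state, without advancing time (a new reading comes with each control period).
- optics.get_image(name): name is "scene" or "top" or "wrist"; returns (picture, depth): 420x560x3 uint8, red, green, blue; 420x560 float32, m along the optical axis (not along the pixel's ray), 0 where there is no reading.
- optics.get_calibration(name): a dict with "fov_y" (degrees; the focal length in pixels is half the picture's height over the tangent of half this angle, whatever the lens; pixels are square), "cx", "cy" (the principal point, pixels), "rvec" (rotation vector, rad) and "tvec" (3), from world to camera coordinates, as OpenCV has them. Camera axes: x right, y down, z forward; pixel columns grow to the right and rows downward; lengths in m; the calibration is good to about 2 mm. A picture is of the moment at which its call begins: read the wrist's pose just before it. get_calibration takes no time and is no camera call; for the wrist camera it gives the pose at the moment of the call.
- ctrl.close_job(): hands the job in; it is judged then, once.
The state is a dict: "time": time; "q": joint angles; "joint_vel": joint speeds; "joint_efforts": joint torques, N m; "position": TCP position; "tcp_rot": TCP orientation; "contact_force": force on the tool from outside, world axes, zero at the start; "wrist_torque": the same for the moment, N m; "gripper_width": finger opening in m; "gripper_force": force on a finger pad.
Only numpy, scipy, OpenCV 4.12 (cv2) and the standard library are available. Lean on these libraries where they do the work, as an engineer would, in place of code of your own. Each camera call takes 0.05 s, during which the arm holds its last target. There are 200 camera calls.

## Working session

There is one attempt and no reset: what is moved stays moved. The work goes in short steps, Python scripts to look and compute and a tool call to move; the robot and the scene stay as the last step left them, time stands still between calls to the robot, and variables do not carry over. Pictures are saved under pics/ and viewed, at most 10 in all, crops included, and the job is handed in when it is done.

Besides the shell and the picture viewer there is one more tool, called after "Emit:" as name(argument=value, ...) on one line, values as JSON. play_rows: Moves the arm, as the interface text tells. Its arguments: {"type":"object","properties":{"rot":{"type":"array","items":{"type":"array","items":{"type":"number"}}},"linear":{"type":"array","items":{"type":"array","items":{"type":"number"}}},"jaw":{"type":"array","items":{"type":"number"}},"force":{"type":"number"}},"required":["rot","linear","jaw"]}

```bash
mkdir -p pics; ls; python3 - <<'E'
from workcell import ctrl, optics
import cv2, numpy as np
for n in ["top","scene"]:
    im,d=optics.get_image(n); c=optics.get_calibration(n); print(n,c)
    cv2.imwrite(f"pics/{n}0.png",im[:,:,::-1]); np.savez(f"{n}0.npz",im=im,d=d)
s=ctrl.get_state(); print(s['time'],s['position'],s['tcp_rot'],s['contact_force'])
E
```

```text
pics
top {'fov_y': 48.56780995736225, 'cx': 280.2605035993671, 'cy': 207.0360606098988, 'rvec': array([ 2.12298746, -2.13836908,  0.13144927]), 'tvec': array([0.05144388, 0.59856051, 0.79271774])}
scene {'fov_y': 48.53553314344323, 'cx': 279.36109333888356, 'cy': 217.63838875504618, 'rvec': array([ 1.5532559 ,  2.14075987, -0.78353138]), 'tvec': array([ 0.14781046, -0.37223685,  1.30082999])}
0.1 [ 0.27264316 -0.67132966  0.23049303] [[ 9.26487972e-01  3.76323870e-01 -6.18019162e-04]
 [ 3.76324364e-01 -9.26487126e-01  1.25606153e-03]
 [-9.99008624e-05 -1.39630157e-03 -9.99999020e-01]] [-0.10796799  0.53400433  0.56307451]
```

View pics/top0.png

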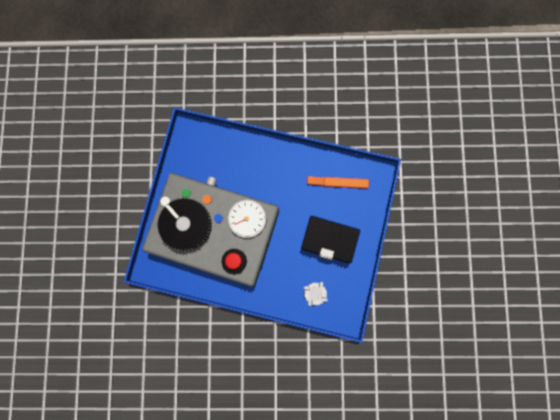

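View pics/scene0.png

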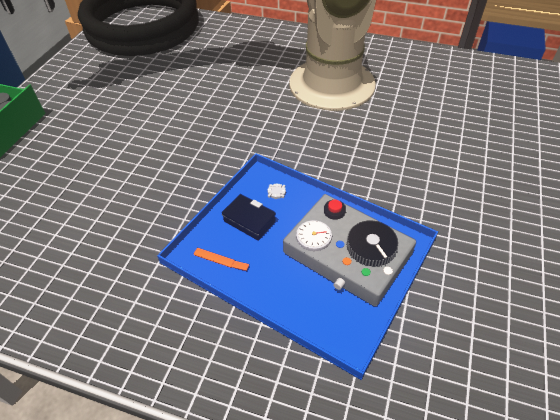

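The top view shows the dial at (183,224) with its pointer on the white dot (165,202). The other dots are green (186,194), orange (207,200) and blue (218,218), and the red button is at (233,261). The scene view agrees, with the lever, box and wrench well away from the unit.

```bash
cat > h.py <<'E'
import numpy as np, cv2
from workcell import ctrl, optics
def cam(n):
    c=optics.get_calibration(n); f=210/np.tan(np.radians(c['fov_y']/2))
    return f,c['cx'],c['cy'],cv2.Rodrigues(np.array(c['rvec']))[0],np.array(c['tvec'])
def onplane(c,uv,z):
    f,cx,cy,R,t=c; o=-R.T@t; r=R.T@np.array([(uv[0]-cx)/f,(uv[1]-cy)/f,1]); return o+r*(z-o[2])/r[2]
def point(c,uv,d):
    f,cx,cy,R,t=c; return R.T@(np.array([(uv[0]-cx)/f,(uv[1]-cy)/f,1])*d-t)
def blob(im,near,lo,hi,rad=14):
    h=cv2.cvtColor(im,cv2.COLOR_RGB2HSV); m=cv2.inRange(h,lo,hi)
    k=np.zeros_like(m); cv2.circle(k,near,rad,255,-1); M=cv2.moments(m&k,True)
    return (M['m10']/M['m00'],M['m01']/M['m00'],M['m00'])
E
python3 - <<'E'
from h import *
spec={'green':((45,100,60),(85,255,255)),'orange':((5,130,120),(20,255,255)),'blue':((100,120,100),(125,255,255)),'red':((0,180,150),(4,255,255)),}
near={'top':{'green':(186,194),'orange':(207,200),'blue':(218,218),'red':(233,261)},
'scene':{'green':(366,272),'orange':(347,261),'blue':(340,244),'red':(335,206)}}
for n in near:
    z=np.load(n+'0.npz'); im,d=z['im'],z['d']; c=cam(n); P={}
    for k in spec:
        b=blob(im,near[n][k],*spec[k],rad=9 if k!='red' else 14); dd=d[int(b[1]+.5),int(b[0]+.5)]
        p=point(c,b[:2],dd); P[k]=onplane(c,b[:2],.06)[:2]
        print(n,k,np.round(b,1),'depthpt',p.round(4),'plane',P[k].round(4))
    # circle centre from the 3 dots via similarity: model angles
    a=np.array([0,-.698,-1.396]);m=.058*np.c_[np.cos(a),np.sin(a)]
    q=np.array([P[k] for k in('green','orange','blue')]); A=m-m.mean(0);B=q-q.mean(0)
    U,S,V=np.linalg.svd(A.T@B);R=(U@np.diag([1,np.linalg.det(U@V)])@V).T
    print('centre',q.mean(0)-R@m.mean(0),'resid mm',(1000*(B-A@R.T)).round(1).tolist(),'scale',np.linalg.norm(B)/np.linalg.norm(A))
    print('green dir',np.arctan2(R[1,0],R[0,0]))
E
```

```text
top green [185.4 192.6  54. ] depthpt [0.6236 0.2153 0.064 ] plane [0.6244 0.2163]
top orange [206.5 199.1  58. ] depthpt [0.6122 0.1782 0.0603] plane [0.6122 0.1782]
top blue [217.8 217.9  59. ] depthpt [0.5783 0.1575 0.0602] plane [0.5783 0.1575]
top red [232.9 260.4 191. ] depthpt [0.5025 0.1271 0.082 ] plane [0.5033 0.13  ]
centre [0.56644026 0.21421046] resid mm [[-0.0, 0.2], [0.1, -0.2], [-0.1, 0.0]] scale 1.0030125459739179
green dir 0.03308493772419067
scene green [365.6 271.6  54. ] depthpt [0.6222 0.2158 0.0624] plane [0.6206 0.2158]
scene orange [346.6 260.9  50. ] depthpt [0.6105 0.1782 0.0629] plane [0.6085 0.178 ]
scene blue [339.7 243.8  47. ] depthpt [0.5758 0.1569 0.0614] plane [0.5748 0.1567]
scene red [336.3 204.7  43. ] depthpt [0.5044 0.1307 0.0859] plane [0.4819 0.1271]
centre [0.56264384 0.21354277] resid mm [[0.0, 0.0], [0.1, 0.1], [-0.1, -0.1]] scale 1.0031517178241491
green dir 0.03799842061440424
```

```bash
cat >> h.py <<'E'
def to(*p):
    s=ctrl.get_state(); R=np.array(s['tcp_rot'])
    d=R.T@(np.array(p)-s['position']); print('t',s['time'],'total norm shift',(d/.4).round(4),'mm',np.linalg.norm(d)*1000,'F',np.round(s['contact_force'],2))
E
python3 - <<'E'
from h import *
to(.5,-.3,.231); R=np.array(ctrl.get_state()['tcp_rot'])
print(R.T@np.array([.037,.503,-.07])/.4)
E
```

```text
t 0.1 total norm shift [ 8.760e-01 -6.462e-01 -5.000e-04] mm 435.4045290558275 F [-0.11  0.53  0.56]
[ 0.55894551 -1.13000325  0.17652216]
```

Emit:
play_rows(rot=[[0, 0, 0], [0, 0, 0], [0, 0, 0], [0, 0, 0], [0, 0, 0], [0, 0, 0], [0, 0, 0], [0, 0, 0], [0, 0, 0], [0, 0, 0]], linear=[[0.0876, -0.0646, 0], [0.0876, -0.0646, 0], [0.0876, -0.0646, 0], [0.0876, -0.0646, 0], [0.0876, -0.0646, 0], [0.0876, -0.0646, 0], [0.0876, -0.0646, 0], [0.0876, -0.0646, 0], [0.0876, -0.0646, 0], [0.0876, -0.0646, 0]], jaw=[1, 1, 1, 1, 1, 1, 1, 1, 1, 1], force=40)

```text
time: 1.1
position: [0.5008, -0.2988, 0.2311]
tcp_rot: [[0.927, 0.376, -0.0], [0.376, -0.927, 0.0], [-0.0, -0.0, -1.0]]
contact_force: [0.5, -1.1, 0.3]
gripper_width: -0.0001
gripper_force: 0.0
```

Emit:
play_rows(rot=[[0, 0, 0], [0, 0, 0], [0, 0, 0], [0, 0, 0], [0, 0, 0], [0, 0, 0], [0, 0, 0], [0, 0, 0], [0, 0, 0], [0, 0, 0]], linear=[[0.0508, -0.103, 0], [0.0508, -0.103, 0], [0.0508, -0.103, 0], [0.0508, -0.103, 0], [0.0508, -0.103, 0], [0.0508, -0.103, 0], [0.0508, -0.103, 0], [0.0508, -0.103, 0], [0.0508, -0.103, 0], [0.0508, -0.103, 0]], jaw=[1, 1, 1, 1, 1, 1, 1, 1, 1, 1])

```text
time: 2.1
position: [0.5331, 0.1595, 0.2311]
tcp_rot: [[0.926, 0.376, -0.0], [0.376, -0.926, -0.0], [-0.0, 0.0, -1.0]]
contact_force: [1.7, -0.2, -0.2]
gripper_width: 0.0001
gripper_force: 0.0
```

```bash
python3 - <<'E'
from h import *
c=cam('wrist'); im,d=optics.get_image('wrist'); cv2.imwrite('pics/w1.png',im[:,:,::-1]); np.savez('w1.npz',im=im,d=d,R=c[3],t=c[4],k=np.array(c[:3]))
to(.537,.203,.11)
E
```

```text
t 2.15 total norm shift [ 0.0404 -0.0736  0.3036] mm 125.99746067371665 F [2.11 8.6  1.06]
```

View pics/w1.png

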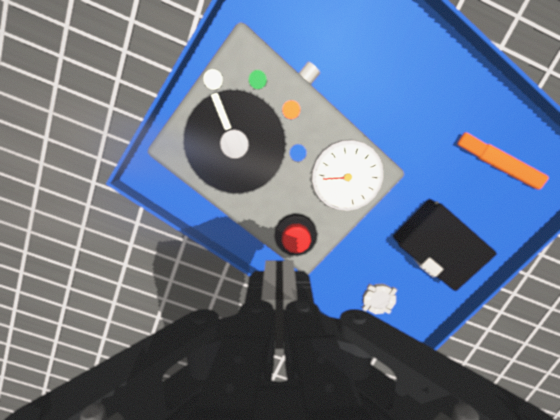

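The wrist view shows the dial cap at (234,144), the pointer on the white dot (213,79), orange at (291,110), and the red button at (297,238).

```bash
python3 - <<'E'
from h import *
z=np.load('w1.npz'); im,d=z['im'],z['d']; c=(*z['k'],z['R'],z['t'])
for k,near,lo,hi,zz,r in [('cap',(234,144),(0,0,150),(180,70,255),.086,14),('white',(213,79),(0,0,190),(180,60,255),.06,11),('green',(258,79),(45,80,60),(85,255,255),.06,12),('orange',(291,110),(5,100,120),(20,255,255),.06,12),('blue',(298,153),(100,100,100),(125,255,255),.06,12),('red',(297,240),(0,170,150),(4,255,255),.084,20)]:
    b=blob(im,near,lo,hi,r); print(k,np.round(b,1),point(c,b[:2],d[int(b[1]),int(b[0])]).round(4),onplane(c,b[:2],zz).round(4))
for dx in(-30,30): print(point(c,(234+dx,150),d[150,234+dx]).round(4))
E
```

```text
cap [234. 144. 611.] [0.5658 0.2138 0.0839] [0.5661 0.2136 0.086 ]
white [212.7  78.9 355. ] [0.6091 0.2524 0.0624] [0.6091 0.2528 0.06  ]
green [257.2  79.2 265. ] [0.6238 0.2158 0.0615] [0.6239 0.2159 0.06  ]
orange [290.8 109.3 261. ] [0.6115 0.1783 0.061 ] [0.6115 0.1782 0.06  ]
blue [297.6 152.5 215. ] [0.578  0.1573 0.0623] [0.5778 0.157  0.06  ]
red [296.9 238.3 576. ] [0.5045 0.1279 0.083 ] [0.5049 0.1281 0.084 ]
[0.5508 0.2366 0.0832]
[0.5708 0.1876 0.0838]
```

Emit:
play_rows(rot=[[0, 0, 0], [0, 0, 0], [0, 0, 0], [0, 0, 0], [0, 0, 0]], linear=[[0, 0, 0], [0, 0, 0.09], [0, 0, 0.09], [0, 0, 0.09], [0, 0, 0]], jaw=[1, 1, 1, 1, 1])

```text
time: 2.65
position: [0.531, 0.1555, 0.1196]
tcp_rot: [[0.927, 0.375, -0.007], [0.375, -0.927, -0.003], [-0.008, 0.0, -1.0]]
contact_force: [0.4, -0.6, -0.3]
gripper_width: 0.0001
gripper_force: 0.0
```

```bash
python3 - <<'E'
from h import *
to(.538,.2027,.088)
print(ctrl.get_state()['position'])
E
```

```text
t 2.65 total norm shift [ 0.0611 -0.103   0.0784] mm 57.24901443455144 F [ 0.4  -0.56 -0.28]
[0.53100802 0.15545613 0.11956863]
```

Emit:
play_rows(rot=[[0, 0, 0], [0, 0, 0], [0, 0, 0], [0, 0, 0], [0, 0, 0], [0, 0, 0], [0, 0, 0]], linear=[[0.0153, -0.0258, 0], [0.0153, -0.0258, 0], [0.0153, -0.0258, 0], [0.0153, -0.0258, 0], [0, 0, 0], [0, 0, 0], [0, 0, 0]], jaw=[1, 1, 1, 1, 1, 1, 1])

```text
time: 3.35
position: [0.5405, 0.2047, 0.1234]
tcp_rot: [[0.927, 0.376, -0.0], [0.376, -0.927, -0.0], [-0.0, 0.0, -1.0]]
contact_force: [-0.7, -0.5, 0.2]
gripper_width: -0.0006
gripper_force: 0.0
```

```bash
python3 - <<'E'
from h import *
to(.538,.2027,.088)
s=ctrl.get_state();print(s['position'],s['joint_vel'],s['tcp_rot'])
E
```

```text
t 3.35 total norm shift [-0.0075  0.0022  0.0884] mm 35.50888987268707 F [-0.72 -0.47  0.18]
[0.5404523  0.20468133 0.12336866] [ 0.00685038  0.00149892  0.00053683  0.00362078 -0.00050158 -0.00106241
 -0.00096947] [[ 9.26612197e-01  3.76018382e-01 -1.10432925e-04]
 [ 3.76018292e-01 -9.26612117e-01 -4.79003929e-04]
 [-2.82442768e-04  4.02326084e-04 -9.99999879e-01]]
```

Emit:
play_rows(rot=[[0, 0, 0], [0, 0, 0], [0, 0, 0], [0, 0, 0], [0, 0, 0], [0, 0, 0], [0, 0, 0]], linear=[[-0.0075, 0.0022, 0.03], [0, 0, 0.03], [0, 0, 0.02], [0, 0, 0.008], [0, 0, 0], [0, 0, 0], [0, 0, 0]], jaw=[1, 1, 1, 1, 1, 1, 1])

```text
time: 4.05
position: [0.5383, 0.2034, 0.0883]
tcp_rot: [[0.927, 0.376, 0.0], [0.376, -0.927, 0.0], [0.001, -0.0, -1.0]]
contact_force: [0.5, -0.5, 0.5]
gripper_width: -0.0002
gripper_force: 0.0
```

Emit:
play_rows(rot=[[0, 0, 0], [0, 0, 0], [0, 0, 0], [0, 0, 0], [0, 0, 0], [0, 0, 0]], linear=[[0, 0, 0.003], [0, 0, 0.003], [0, 0, 0.003], [0, 0, 0.003], [0, 0, 0], [0, 0, 0]], jaw=[1, 1, 1, 1, 1, 1])

```text
time: 4.65
position: [0.5382, 0.2033, 0.084]
tcp_rot: [[0.927, 0.376, 0.0], [0.376, -0.927, 0.0], [0.0, 0.0, -1.0]]
contact_force: [-2.5, -0.7, 10.1]
gripper_width: -0.0001
gripper_force: 5.2
```

Emit:
play_rows(rot=[[0, 0, 0.0667], [0, 0, 0.0667], [0, 0, 0.0667], [0, 0, 0.0667], [0, 0, 0.0667]], linear=[[0.0004, -0.0075, 0.0003], [0.0004, -0.0075, 0], [0.0004, -0.0075, 0], [0.0004, -0.0075, 0], [0.0004, -0.0075, 0]], jaw=[1, 1, 1, 1, 1])

```text
time: 5.15
position: [0.5362, 0.2182, 0.0841]
tcp_rot: [[0.993, -0.119, 0.0], [-0.119, -0.993, 0.001], [0.0, -0.001, -1.0]]
contact_force: [-2.1, 0.4, 10.5]
gripper_width: 0.0001
gripper_force: 5.0
```

Emit:
play_rows(rot=[[0, 0, 0.0667], [0, 0, 0.0667], [0, 0, 0.0667], [0, 0, 0.0667], [0, 0, 0]], linear=[[0.0004, -0.0075, 0], [0.0004, -0.0075, 0], [0.0004, -0.0075, 0], [0.0004, -0.0075, 0], [0, 0, 0]], jaw=[1, 1, 1, 1, 1])

```text
time: 5.65
position: [0.5401, 0.2297, 0.084]
tcp_rot: [[0.869, -0.495, 0.001], [-0.495, -0.869, 0.0], [0.0, -0.001, -1.0]]
contact_force: [-2.4, -1.2, 12.3]
gripper_width: 0.0
gripper_force: 6.4
```

```bash
python3 - <<'E'
from h import *
im,d=optics.get_image('top'); cv2.imwrite('pics/t2.png',cv2.resize(im[170:290,120:280,::-1],None,fx=4,fy=4,interpolation=2))
E
```

```text
(no output)
```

View pics/t2.png

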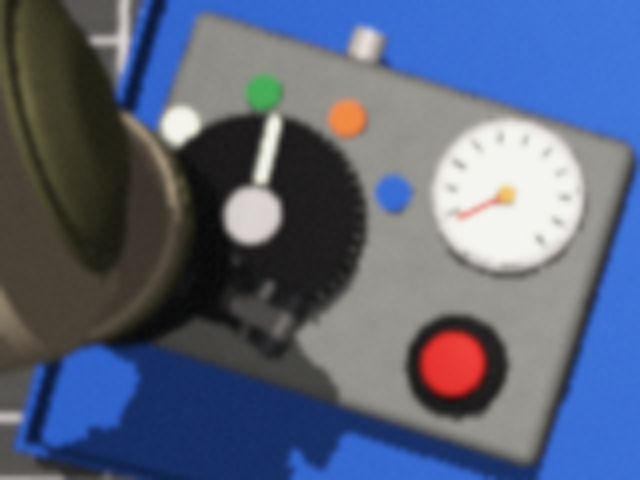

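The crop shows the pointer tip at (275,115), slightly past the green dot (264,92), so the dial follows the finger. I'll continue about 0.53 rad.

Emit:
play_rows(rot=[[0, 0, 0.0667], [0, 0, 0.0667], [0, 0, 0.0667], [0, 0, 0.0667], [0, 0, 0.0667], [0, 0, 0.0333], [0, 0, 0], [0, 0, 0]], linear=[[0.0004, -0.0075, 0], [0.0004, -0.0075, 0], [0.0004, -0.0075, 0], [0.0004, -0.0075, 0], [0.0004, -0.0075, 0], [0.0001, -0.0037, 0], [0, 0, 0], [0, 0, 0]], jaw=[1, 1, 1, 1, 1, 1, 1, 1])

```text
time: 6.5
position: [0.5522, 0.2409, 0.084]
tcp_rot: [[0.485, -0.875, 0.002], [-0.875, -0.485, 0.0], [0.001, -0.002, -1.0]]
contact_force: [0.4, -1.3, 9.9]
gripper_width: -0.0001
gripper_force: 5.2
```

```bash
python3 - <<'E'
from h import *
im,d=optics.get_image('top'); cv2.imwrite('pics/t3.png',cv2.resize(im[170:290,120:280,::-1],None,fx=4,fy=4,interpolation=2))
E
```

```text
(no output)
```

View pics/t3.png

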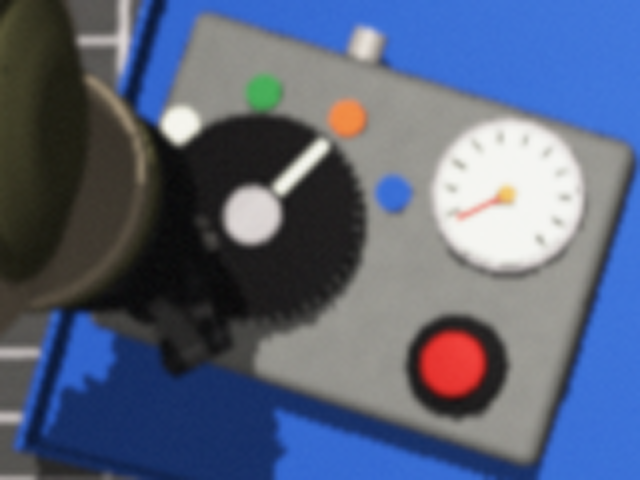

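The pointer tip (325,143) is now in line with the orange dot (347,117). I'll lift off and move above the button.

Emit:
play_rows(rot=[[0, 0, 0], [0, 0, 0], [0, 0, 0], [0, 0, 0], [0, 0, 0]], linear=[[0, 0, -0.02], [0, 0, -0.05], [0, 0, -0.04], [0, 0, 0], [0, 0, 0]], jaw=[1, 1, 1, 1, 1])

```text
time: 7.05
position: [0.5513, 0.2411, 0.1271]
tcp_rot: [[0.485, -0.874, 0.0], [-0.874, -0.485, 0.0], [-0.0, -0.0, -1.0]]
contact_force: [-1.0, -0.5, -0.9]
gripper_width: -0.0002
gripper_force: 0.0
```

```bash
python3 - <<'E'
from h import *
to(.5045,.128,.095)
E
```

```text
t 7.05 total norm shift [0.1905 0.2396 0.0802] mm 126.59282901745006 F [-1.02 -0.48 -0.95]
```

Emit:
play_rows(rot=[[0, 0, 0], [0, 0, 0], [0, 0, 0], [0, 0, 0], [0, 0, 0], [0, 0, 0], [0, 0, 0], [0, 0, 0]], linear=[[0.038, 0.048, 0], [0.038, 0.048, 0], [0.038, 0.048, 0], [0.038, 0.048, 0], [0.0385, 0.0476, 0], [0, 0, 0], [0, 0, 0], [0, 0, 0]], jaw=[1, 1, 1, 1, 1, 1, 1, 1])

```text
time: 7.85
position: [0.5049, 0.1285, 0.1267]
tcp_rot: [[0.485, -0.874, -0.0], [-0.874, -0.485, 0.0], [-0.0, 0.0, -1.0]]
contact_force: [-0.9, -1.0, 0.2]
gripper_width: -0.0003
gripper_force: 0.0
```

```bash
python3 - <<'E'
from h import *
to(.5045,.128,.088)
im,d=optics.get_image('top'); cv2.imwrite('pics/t4.png',cv2.resize(im[170:290,120:280,::-1],None,fx=4,fy=4,interpolation=2))
E
```

```text
t 7.85 total norm shift [0.0006 0.0013 0.0968] mm 38.732647520045745 F [-0.92 -1.    0.18]
```

View pics/t4.png

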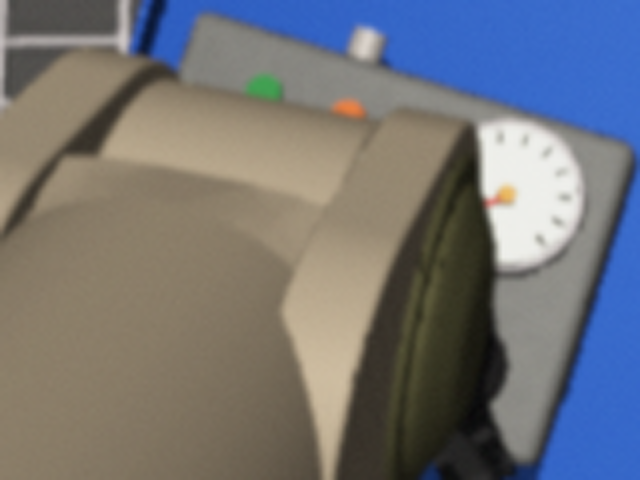

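The arm hides the dial in this view. I'll confirm the dial in the scene view before pressing.

```bash
python3 - <<'E'
from h import *
im,d=optics.get_image('scene'); im2,_=optics.get_image('wrist')
a=cv2.resize(im[180:310,270:430,::-1],(400,325),interpolation=2)
b=cv2.resize(im2[:,:,::-1],(400,300)); cv2.imwrite('pics/s4.png',np.hstack([a[:300],b]))
E
```

```text
(no output)
```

View pics/s4.png

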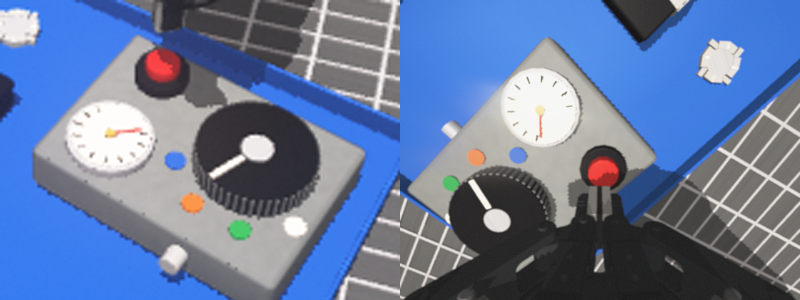

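The pointer lies towards orange in both views. I'll check its angle numerically, since the dial's height shifts it by parallax.

```bash
python3 - <<'E'
from h import *
c=cam('scene'); f=lambda u,v:(270+u/2.5,180+v/2.5)
ang=lambda a,b:np.arctan2(*(b-a)[[1,0]])
C=onplane(c,f(258,148),.086);P=onplane(c,f(212,177),.084);O=onplane(c,f(193,203),.06)
w=cam('wrist'); g=lambda u,v:((u-400)*1.4,v*1.4)
C2=onplane(w,g(497,221),.086);P2=onplane(w,g(472,183),.084);O2=onplane(w,g(476,157),.06)
for c,p,o in((C,P,O),(C2,P2,O2)): print(c,p,o,'pointer',ang(c,p),'orange',ang(c,o))
E
```

```text
[0.56522831 0.21493227 0.086     ] [0.5993309  0.18860538 0.084     ] [0.60886583 0.17920631 0.06      ] pointer -0.6574274084075905 orange -0.6860388319931682
[0.56509879 0.21279591 0.086     ] [0.59857157 0.18907286 0.084     ] [0.61163278 0.17816437 0.06      ] pointer -0.6165588980040796 orange -0.6397918432975342
```

The dial is in the orange detent: pointer and dot directions agree within 0.03 rad. Now I'll press.

Emit:
play_rows(rot=[[0, 0, 0], [0, 0, 0], [0, 0, 0], [0, 0, 0], [0, 0, 0], [0, 0, 0], [0, 0, 0], [0, 0, 0]], linear=[[0, 0, 0.04], [0, 0, 0.04], [0, 0, 0.017], [0, 0, 0.008], [0, 0, 0.008], [0, 0, 0.008], [0, 0, 0], [0, 0, 0]], jaw=[1, 1, 1, 1, 1, 1, 1, 1])

```text
time: 8.8
position: [0.5048, 0.1278, 0.0791]
tcp_rot: [[0.485, -0.875, 0.0], [-0.875, -0.485, 0.0], [-0.0, -0.001, -1.0]]
contact_force: [-0.6, 0.9, 4.0]
gripper_width: -0.0002
gripper_force: 1.5
```

Emit:
play_rows(rot=[[0, 0, 0], [0, 0, 0], [0, 0, 0], [0, 0, 0], [0, 0, 0]], linear=[[0, 0, 0.002], [0, 0, 0.002], [0, 0, 0.002], [0, 0, 0], [0, 0, 0]], jaw=[1, 1, 1, 1, 1])

```text
time: 9.3
position: [0.5048, 0.1278, 0.0764]
tcp_rot: [[0.485, -0.875, 0.0], [-0.875, -0.485, 0.0], [0.0, -0.0, -1.0]]
contact_force: [-0.3, 0.7, 4.5]
gripper_width: 0.0002
gripper_force: 2.3
```

Emit:
play_rows(rot=[[0, 0, 0], [0, 0, 0], [0, 0, 0], [0, 0, 0], [0, 0, 0]], linear=[[0, 0, 0.0015], [0, 0, 0.0015], [0, 0, 0], [0, 0, 0], [0, 0, 0]], jaw=[1, 1, 1, 1, 1])

```text
time: 9.8
position: [0.5048, 0.1278, 0.0759]
tcp_rot: [[0.485, -0.875, 0.001], [-0.875, -0.485, 0.001], [-0.0, -0.001, -1.0]]
contact_force: [-2.1, 1.1, 17.1]
gripper_width: 0.0
gripper_force: 8.3
```

The force jumped to 17 N with only 0.5 mm more travel, so the button is at its stop. I'll lift off and retreat.

Emit:
play_rows(rot=[[0, 0, 0], [0, 0, 0], [0, 0, 0], [0, 0, 0], [0, 0, 0], [0, 0, 0], [0, 0, 0], [0, 0, 0], [0, 0, 0], [0, 0, 0]], linear=[[0, 0, -0.02], [0, 0, -0.05], [0, 0, -0.09], [0, 0, -0.09], [0.08, 0.05, -0.03], [0.08, 0.05, 0], [0.08, 0.05, 0], [0.08, 0.05, 0], [0, 0, 0], [0, 0, 0]], jaw=[1, 1, 1, 1, 1, 1, 1, 1, 1, 1])

```text
time: 10.8
position: [0.4963, -0.0239, 0.1871]
tcp_rot: [[0.482, -0.876, -0.001], [-0.876, -0.482, -0.0], [-0.0, 0.0, -1.0]]
contact_force: [-0.1, -0.1, -0.2]
gripper_width: -0.0003
gripper_force: 0.0
```

```bash
python3 - <<'E'
from h import *
im,d=optics.get_image('scene'); im2,_=optics.get_image('top'); print(ctrl.get_state()['position'])
a=cv2.resize(im[140:320,150:440,::-1],(400,248),interpolation=2)
b=cv2.resize(im2[100:350,120:410,::-1],(400,345)); o=np.zeros((345,800,3),np.uint8); o[:248,:400]=a; o[:,400:]=b; cv2.imwrite('pics/s5.png',o)
E
```

```text
[ 0.49654768 -0.02222871  0.18689204]
```

View pics/s5.png

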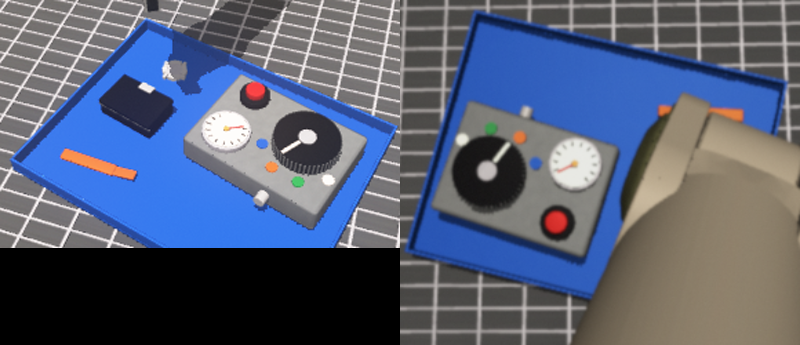

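The pointer, with its tip at (508,145), faces the orange dot (519,137). The button is up, and the lever, box and wrench lie where they were.

```bash
python3 -c "
from workcell import ctrl; print(ctrl.close_job())"
```

```text
the job is handed in; nothing more can be done
None
```

I turned the dial clockwise from the white detent to the orange one, then pressed the red button to its stop and let it come back up. The loose items were not touched, and I handed the job in at about 11 s; no verdict was returned.

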